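# Eject the charged torch cell and trap it

## Robot

A 7-joint arm with a two-finger parallel gripper is mounted at the origin on the work surface. World frame = base frame: x ahead of the robot, y to its left, z up, the work surface at z = 0. Lengths are in m, angles in degrees, forces in N, time in s.
With the tool pointing down it reaches from about 0.425 to 0.95 m from the base axis. Payload 4.7 kg.
Tool frame: the origin (TCP) lies midway between the tips of the shut fingers; the grasp point (between the pads) lies 19 mm behind it (robot.hold_point_z is the distance from the TCP to the grasp point, in m); z points along the fingers, y is the line along which they close (so a half turn about z gives the same grasp; the last joint's range is limited). The gripper opens to 87 mm and grips with 3 to 60 N. Pads are 19 mm wide; open, the fingers measure 117 mm over their backs; the gripper's body (75 mm by 190 mm) begins 51 mm behind the grasp point.
Start: joints at [64.922, 26.849, -2.785, 87.806, 1.381, 65.374, -4.715], TCP at [0.268, -0.619, 0.223] pointing down, gripper open.
Joint ranges: [-148.3, 148.3], [-19.14, 114.17], [-79.39, 73.82], [5.75, 140.21], [-59.74, 239.74], [12.07, 113.84], [-152.46, 152.46]. Speed limits (degrees/s): [147.25, 147.25, 180, 180, 180, 180, 180].

## Interface

Orientations are given as [roll, pitch, yaw] about the fixed x, y, z axes, in that order (R = Rz(yaw) Ry(pitch) Rx(roll)).
In Python, from station import robot, capture, calibration, ticket gives the robot as it stands. The module is installed in compiled form; this text tells all that it offers.
- The arm moves only by the shell command python3 -m creep 'ROWS'. ROWS is JSON, a list of rows, each an object of numbers: "claw": the finger opening in m, from 0 to 0.087; "tx", "ty", "tz": the shift along the world's x, y, z in m; "roll": the turn about the world's z in degrees. A call has exactly 5 rows; each row is the pose to reach, as a shift and turn from the pose commanded when the call began; what a row does not reach only later rows make up. A row lasts 1/12 s, in which the tool goes at most 41.7 mm and 7.16 degrees, less where a joint would pass 70% of its speed; a pose out of reach is approached as far as the arm can. A call with a gripper value outside its range is refused whole. The fingers move at their own pace and stop on an object; the grip force is fixed at half the most. Time passes only in rows, so rows that repeat a pose let the fingers close, or fill a call up. It gives the time, the measured TCP pose, the force, the opening and the grip force at its end, in the units of the state.
- robot.read_state(): the state, without advancing time (a new reading comes with each control period).
- capture(name): name is "scene" or "top" or "wrist"; returns (picture, depth): 384x512x3 uint8, red, green, blue; 384x512 float32, m along the optical axis (not along the pixel's ray), 0 where there is no reading.
- calibration(name): a dict with "intrinsics" (3x3 intrinsics, pixels), "D" ([k1, k2, p1, p2, k3] as OpenCV has them; the pictures are not rectified), "R" (3x3) and "t" (3): a world point X has camera coordinates R X + t. Camera axes: x right, y down, z forward; pixel columns grow to the right and rows downward; lengths in m; the calibration is good to about 2 mm. A picture is of the moment at which its call begins: read the wrist's pose just before it. calibration takes no time and is no camera call; for the wrist camera it gives the pose at the moment of the call.
- ticket.job_done(): hands the job in; it is judged then, once.
The state is a dict: "t": time; "joints": joint angles; "joint_velocities": joint speeds; "joint_torque": joint torques, N m; "tcp_pos": TCP position; "tool_rot": TCP orientation; "wrist_force": force on the tool from outside, world axes, zero at the start; "wrist_torque": the same for the moment, N m; "width": finger opening in m; "gripper_force": force on a finger pad.
Only numpy, scipy, OpenCV 4.12 (cv2) and the standard library are available. Lean on these libraries where they do the work, as an engineer would, in place of code of your own. Each camera call takes 0.05 s, during which the arm holds its last target. There are 200 camera calls.

## Task

Eject the thicker of the two cells from the twin-bay charger: press down the eject key behind its bay with one finger, and have the other finger waiting on the sloping front so that it traps the cell as it pops out, before it rolls off the front. Do not pinch or lift the cell, do not press it hard, leave the slim cell in its bay and the rest of the bench as it is. Finish while holding: the program ends with a finger still against the cell, keeping it at rest on the slope, clear of its bay.

Things in the scene. Friction and masses are not known exactly. Their poses are not given: they have to be found in the camera images.
- charger: black plastic twin-bay cell charger, 158 wide (y) x 173 deep (x) x 46 high mm, fixed. Origin: on the bench, under its middle; x points to its back, y to its left, z up: its low sloping front faces -x. Two equal lanes, left at y = +38, right at y = -38, each 70 wide between 6 mm ribs. From the front each lane has a slope (x -84 to -10), a bay (x -10 to 26) and an eject key (x 29 to 85).
- slope_left (a point): middle of the left lane's sloping front face, on its surface: x = -47, y = 38, 20 mm above the bench. The face climbs straight at 12 degrees from x = -84 (12 high) to x = -10 (28 high), with ribs 8 mm proud on both sides and nothing at its front edge to stop a cell. A fingertip fits anywhere between the ribs.
- slope_right (a point): the same for the right lane, at y = -38 mm of the charger.
- bay_left (a point): middle of the left bay: the lowest line of its shallow V cradle, x = 12, y = 38, 24 mm above the bench, between cheeks 46 high. Pressing the lane's key tips the cradle about its front edge (x = -10); its rear edge (x = 26) rises to 42 high. Past half of the key's travel the cell rolls out forward and, if nothing is in its way, is off the front edge in about half a second.
- bay_right (a point): the same for the right bay, at y = -38 mm of the charger.
- thick_cell: the cell to eject: white cylinder 26.5 mm in diameter, 65.5 long, about 95 g, lying across the left or the right lane (drawn at random) in its cradle at x = 12 of the charger. Origin: its centre, 37 mm above the bench in the bay, 13 above the slope when on it; y axis along the cell. It rolls freely and has about 2 mm of play sideways.
- slim_cell: the other cell, to be left alone: white cylinder 18.5 mm in diameter, 65.5 long, 47 g, in the cradle of the other lane. Origin: its centre, 33 mm above the bench, at x = 12 of the charger.
- key_left (a joint): travel of the left lane's eject key in m: 0 up, 0.008 fully down. It goes straight down, begins to move at about 3 N and is fully down at about 6 N, wherever it is pressed; it springs back when let go.
- key_right (a joint): the same for the right lane's eject key.
- key_left_top (a point): centre of the top of the left eject key, a grey ridged plastic key 56 (x) x 61 (y) mm behind the left bay, at x = 57, y = 38 mm of the charger (45 behind the cell's axis); its top is 36 mm above the bench when up, 28 when fully down.
- key_right_top (a point): the same for the right eject key, at x = 57, y = -38 mm of the charger.
- torch: dark metal torch barrel standing on its head, tail open, 45 mm in diameter at the head, 112 high, loose, about 155 mm to the left of the charger's middle. Origin under its centre. Leave it.
- tail_cap: the torch's dark metal tail cap, 34 mm in diameter, 20 high, loose, left of the charger's front. Leave it.
- screwdriver: blue plastic screwdriver, 200 mm long, 26 thick, lying loose along the charger's right side, about 130 mm from its middle. Origin under its middle, x along it towards the blade. Leave it.
- mug: white ceramic mug, 82 mm in diameter, 95 high, loose, well to the right. Leave it.
- parts_dish: round magnetic steel parts dish with screws, 120 mm in diameter, 36 high, loose, well to the left. Leave it.
- try_square: slim aluminium square lying flat, legs 150 and 109 mm, 4 thick, loose, well to the left. Leave it.
- tape_measure: yellow tape measure, 62 x 36 x 60 mm, loose, well to the right. Leave it.
Not all that is in view belongs to the job. Several things have the shape of the charger; the one meant has the colours described above.

How it is judged (in metres and radians):
On the way, in this order (a step that is already met when the one before it is completed fails the run):
1. the eject key behind the thicker cell is pressed (((y of thick_cell in the frame of charger above 0 m and value of joint key_left above 0.003 m) or (y of thick_cell in the frame of charger below 0 m and value of joint key_right above 0.003 m))), for 0.05 s.
2. the thicker cell is out on the sloping front and a finger stops it there (x of thick_cell in the frame of charger between -0.078 and -0.012 m and z of thick_cell in the frame of charger between 0.018 and 0.05 m and contact force between the fingers and thick_cell above 0.02 N and linear speed of thick_cell below 0.03 m/s), for 0.3 s.
At the end, for the whole second after the job is handed in: The thicker cell rests (under 20 mm/s) across its lane (within 0.2 rad) on the sloping front, centre between x = -78 and -12 mm of the charger, a finger touching it with under 12 N; the slim cell is within 5 mm of its place, the other things within 15 mm (x of thick_cell in the frame of charger between -0.078 and -0.012 m and z of thick_cell in the frame of charger between 0.018 and 0.05 m and contact force between the fingers and thick_cell between 0.02 and 12 N and linear speed of thick_cell below 0.02 m/s and angle between thick_cell's own y axis and vertical above 1.35 rad and angle between the y axis of thick_cell and the y axis of charger, either way round below 0.2 rad and distance of slim_cell from where it was at the start of the episode below 0.005 m and distance of each of torch, tail_cap, screwdriver, mug, parts_dish, try_square, tape_measure from where it was at the start of the episode below 0.015 m); the arm keeps its last pose, push and grip.
It fails at once if the thicker cell rolls off the charger's front or out of its lane (x of thick_cell in the frame of charger below -0.084 m or z of thick_cell in the frame of charger below 0.015 m or y of thick_cell in the frame of charger below -0.08 m or y of thick_cell in the frame of charger above 0.08 m).
It fails at once if the thicker cell is lifted (z of thick_cell in the frame of charger above 0.06 m).
It fails at once if the thicker cell is pinched or pressed hard (over 15 N) (contact force between the fingers and thick_cell above 15 N).
It fails at once if the slim cell is disturbed or its eject key is pressed (distance of slim_cell from where it was at the start of the episode above 0.006 m or (y of thick_cell in the frame of charger above 0 m and value of joint key_right above 0.003 m) or (y of thick_cell in the frame of charger below 0 m and value of joint key_left above 0.003 m)).
It fails at once if another thing on the bench is moved (distance of any of torch, tail_cap, screwdriver, mug, parts_dish, try_square, tape_measure from where it was at the start of the episode above 0.015 m).
It also fails if it takes over 32 s, if anything falls off the work surface, if the arm or the gripper's body presses on something with over 40 N, if the wrist force passes 120 N, or if a joint passes its speed limit or range.

## Working session

There is one attempt and no reset: what is moved stays moved. The work goes in short steps, Python scripts to look and compute and a shell command to move; the robot and the scene stay as the last step left them, time stands still between calls to the robot, and variables do not carry over. Pictures are saved under pics/ and viewed, at most 10 in all, crops included, and the job is handed in when it is done.

```bash
mkdir -p pics; cat > h.py <<'E'
import numpy as np, cv2
from station import robot, capture, calibration, ticket
def ray(c,uv):
    K=np.array(c["intrinsics"]);D=np.array(c["D"]);R=np.array(c["R"]);t=np.array(c["t"])
    p=cv2.undistortPoints(np.array(uv,float).reshape(-1,1,2),K,D).reshape(-1,2)
    d=np.c_[p,np.ones(len(p))]@R
    return -R.T@t,d
def onz(c,uv,z):
    o,d=ray(c,uv); return o+d*((z-o[2])/d[:,2])[:,None]
def proj(c,X):
    R=np.array(c["R"]);r,_=cv2.Rodrigues(R)
    return cv2.projectPoints(np.array(X,float).reshape(-1,1,3),r,np.array(c["t"],float),np.array(c["intrinsics"]),np.array(c["D"]))[0].reshape(-1,2)
E
python3 - <<'E'
from h import *
s=robot.read_state();print(s)
for n in("scene","top"):
    c=calibration(n);p,d=capture(n);np.savez(n+".npz",p=p,d=d);cv2.imwrite(f"pics/{n}.png",p[:,:,::-1]);print(n,-np.array(c["R"]).T@c["t"])
a,b=[cv2.imread(f"pics/{n}.png") for n in("scene","top")]
cv2.imwrite("pics/top2.png",cv2.resize(b,(768,576),interpolation=cv2.INTER_CUBIC))
E
```

```text
{'t': 0.0, 'joints': array([64.92296325, 26.8973093 , -2.78342041, 87.87635865,  1.38220746,
       65.37435377, -4.71401933]), 'joint_velocities': array([-0.08268329,  0.03097199,  0.01083508,  0.02473019, -0.02584275,
        0.06477684,  0.03197868]), 'joint_torque': array([ 8.86675889e-05, -5.07977664e+01, -8.06925469e-02, -2.36158723e+01,
       -6.13308814e-02,  3.78868380e-02,  1.77806442e-04]), 'tcp_pos': array([ 0.26805076, -0.61881868,  0.22147989]), 'tool_rot': array([-1.79885730e+02,  5.92709407e-03,  2.34242822e+01]), 'wrist_force': array([-0.02039446, -0.64583394,  0.5887581 ]), 'wrist_torque': array([ 0.01602216,  0.03953927, -0.0059013 ]), 'gripper_force': 0.0, 'width': 0.08698256906902574}
scene [ 1.02110328 -0.03115066  0.94302647]
top [ 0.31887729 -0.02196046  1.17806801]
```

View pics/top2.png

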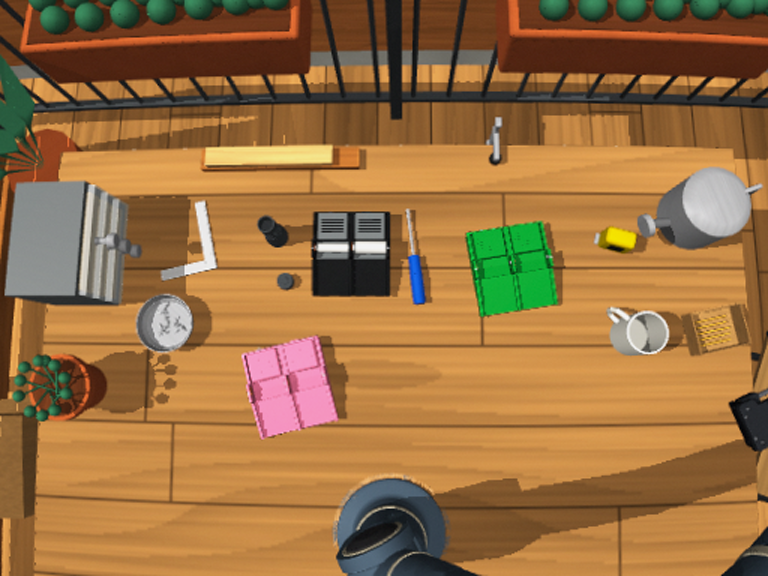

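View pics/scene.png

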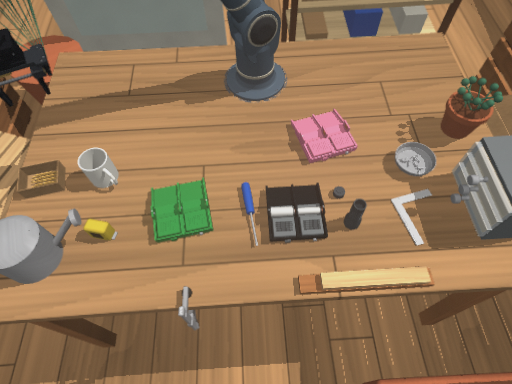

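The top view (768x576) shows three charger shapes: black (351,253), green (512,268) and pink (290,387). Black matches the description. Its keys are on the far side at y≈227 and the sloping front faces the robot. The cells are at (332,247), slim, and (370,247), apparently the thick one. I'll measure and check this in a close crop.

```bash
python3 - <<'E'
from h import *
c=calibration("top");z=np.load("top.npz");p,d=z["p"],z["d"]
x0,y0,x1,y1=200,132,270,204
cr=p[y0:y1,x0:x1];hsv=cv2.cvtColor(cr,cv2.COLOR_RGB2HSV)
S,V=hsv[...,1],hsv[...,2]
def blobs(m,name,zz):
    n,l,st,ce=cv2.connectedComponentsWithStats(m.astype(np.uint8))
    for i in range(1,n):
        if st[i,4]<25: continue
        cnt=np.argwhere(l==i)[:,::-1].astype(np.float32)
        uv=ce[i]+[x0,y0]; r=cv2.minAreaRect(onz(c,cnt+[x0,y0],zz)[:,:2].astype(np.float32)*1000)
        print(name,uv.round(1),st[i,4],"xy",onz(c,[uv],zz)[0].round(4),"rect",np.round(r[0]),np.round(r[1],1),round(r[2],1))
blobs((V>185)&(S<40),"cell",.046)
blobs((V>75)&(V<175)&(S<60),"key",.036)
blobs((V<60),"dark",.03)
# depth heights of cells
K=np.array(c["intrinsics"]);R=np.array(c["R"]);t=np.array(c["t"])
uu,vv=np.meshgrid(np.arange(x0,x1),np.arange(y0,y1));uv=np.c_[uu.ravel(),vv.ravel()]
o,dr=ray(c,uv);X=(o+dr*d[y0:y1,x0:x1].reshape(-1)[:,None]).reshape(y1-y0,x1-x0,3)
for col in (20,44): print(col,[(y+y0,tuple((X[y,col]*1000).round().astype(int))) for y in range(6,66,4)])
cv2.imwrite("pics/crop.png",cv2.resize(cr[:,:,::-1],None,fx=8,fy=8,interpolation=cv2.INTER_NEAREST))
E
```

```text
cell [246.3 164. ] 143 xy [0.5643 0.0454 0.046 ] rect [564.  48.] [63.2 18.4] 89.8
cell [221.6 164.9] 97 xy [0.5617 0.1197 0.046 ] rect [562. 120.] [57.6 12.3] 89.8
key [221.3 150.4] 276 xy [0.6091 0.1226 0.036 ] rect [609. 122.] [59.  53.4] 89.7
key [245.8 150.9] 278 xy [0.6072 0.0479 0.036 ] rect [607.  49.] [57.9 56.3] 89.8
key [221.6 167.6] 142 xy [0.5555 0.1207 0.036 ] rect [559. 123.] [67.3 34.1] 89.8
key [247.  169.5] 105 xy [0.5495 0.0438 0.036 ] rect [553.  42.] [31.6 72.5] 13.5
dark [234.  178.4] 1546 xy [0.5235 0.0832 0.03  ] rect [555.  86.] [171.1 156.1] 0.2
20 [(138, (np.int64(658), np.int64(132), np.int64(4))), (142, (np.int64(637), np.int64(128), np.int64(32))), (146, (np.int64(623), np.int64(127), np.int64(36))), (150, (np.int64(611), np.int64(127), np.int64(35))), (154, (np.int64(598), np.int64(126), np.int64(36))), (158, (np.int64(585), np.int64(126), np.int64(37))), (162, (np.int64(573), np.int64(126), np.int64(37))), (166, (np.int64(560), np.int64(125), np.int64(38))), (170, (np.int64(550), np.int64(126), np.int64(29))), (174, (np.int64(537), np.int64(126), np.in
[... 360 characters left out ...]
t64(54), np.int64(36))), (146, (np.int64(624), np.int64(54), np.int64(32))), (150, (np.int64(610), np.int64(53), np.int64(34))), (154, (np.int64(597), np.int64(53), np.int64(39))), (158, (np.int64(586), np.int64(53), np.int64(34))), (162, (np.int64(570), np.int64(52), np.int64(47))), (166, (np.int64(559), np.int64(52), np.int64(43))), (170, (np.int64(551), np.int64(54), np.int64(22))), (174, (np.int64(537), np.int64(53), np.int64(30))), (178, (np.int64(526), np.int64(53), np.int64(24))), (182, (np.int64(514), np.int64(54), np.int64(19))), (186, (np.int64(502), np.int64(54), np.int64(17))), (190, (np.int64(490), np.int64(54), np.int64(16))), (194, (np.int64(478), np.int64(53), np.int64(16)))]
```

View pics/crop.png

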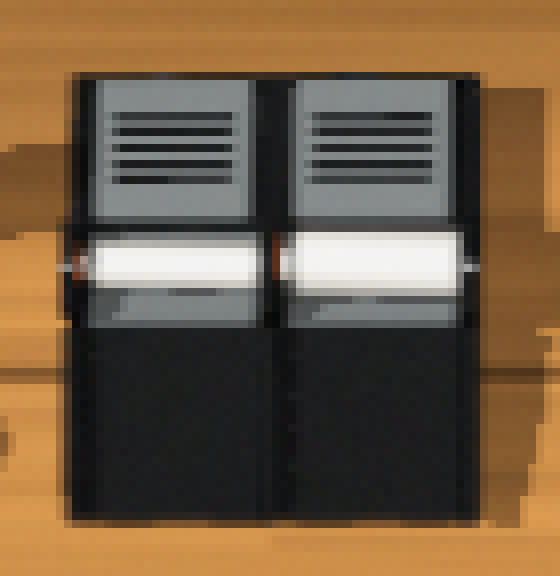

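The black charger is squared to the world within about 1°, with its origin near (0.552, 0.085). The thick cell is the wider white cylinder, in the right lane at crop (375,262); the slim one in the left lane is at (175,265). The right key is at about (0.608, 0.048). I'll carry the gripper above the right lane, with the fingers along x.

```bash
python3 -m creep '[{"claw":0.087,"tx":0.0145,"ty":0.0333,"tz":0,"roll":3.3},{"claw":0.087,"tx":0.029,"ty":0.0666,"tz":0,"roll":6.6},{"claw":0.087,"tx":0.0435,"ty":0.0999,"tz":0,"roll":9.9},{"claw":0.087,"tx":0.058,"ty":0.1332,"tz":0,"roll":13.2},{"claw":0.087,"tx":0.0725,"ty":0.1665,"tz":0,"roll":16.5}]'
python3 -m creep '[{"claw":0.087,"tx":0.0145,"ty":0.0333,"tz":0,"roll":3.3},{"claw":0.087,"tx":0.029,"ty":0.0666,"tz":0,"roll":6.6},{"claw":0.087,"tx":0.0435,"ty":0.0999,"tz":0,"roll":9.9},{"claw":0.087,"tx":0.058,"ty":0.1332,"tz":0,"roll":13.2},{"claw":0.087,"tx":0.0725,"ty":0.1665,"tz":0,"roll":16.5}]'
python3 -m creep '[{"claw":0.087,"tx":0.0145,"ty":0.0333,"tz":0,"roll":3.3},{"claw":0.087,"tx":0.029,"ty":0.0666,"tz":0,"roll":6.6},{"claw":0.087,"tx":0.0435,"ty":0.0999,"tz":0,"roll":9.9},{"claw":0.087,"tx":0.058,"ty":0.1332,"tz":0,"roll":13.2},{"claw":0.087,"tx":0.0725,"ty":0.1665,"tz":0,"roll":16.5}]'
python3 -m creep '[{"claw":0.087,"tx":0.0145,"ty":0.0333,"tz":0,"roll":3.3},{"claw":0.087,"tx":0.029,"ty":0.0666,"tz":0,"roll":6.6},{"claw":0.087,"tx":0.0435,"ty":0.0999,"tz":0,"roll":9.9},{"claw":0.087,"tx":0.058,"ty":0.1332,"tz":0,"roll":13.2},{"claw":0.087,"tx":0.0725,"ty":0.1665,"tz":0,"roll":16.5}]'
```

```text
t: 0.52
tcp_pos: [0.341, -0.451, 0.2221]
tool_rot: [-180.0, -0.0, 40.1]
wrist_force: [-0.1, -0.7, -0.3]
width: 0.087
gripper_force: 0.0
t: 0.93
tcp_pos: [0.4134, -0.2846, 0.2224]
tool_rot: [-180.0, 0.0, 56.6]
wrist_force: [1.2, -0.9, 0.1]
width: 0.0866
gripper_force: 0.0
t: 1.35
tcp_pos: [0.4859, -0.1183, 0.2225]
tool_rot: [-180.0, 0.0, 73.1]
wrist_force: [0.6, -1.1, 0.4]
width: 0.087
gripper_force: 0.0
t: 1.77
tcp_pos: [0.5585, 0.0481, 0.2223]
tool_rot: [-180.0, 0.0, 89.6]
wrist_force: [0.3, -0.1, -0.1]
width: 0.0869
gripper_force: 0.0
```

```bash
python3 -m creep '[{"claw":0.087,"tz":-0.02},{"claw":0.087,"tz":-0.045},{"claw":0.087,"tz":-0.07},{"claw":0.087,"tz":-0.09},{"claw":0.087,"tz":-0.09}]'
python3 - <<'E'
from h import *
c=calibration("wrist");p,d=capture("wrist");np.savez("w1.npz",p=p,d=d,R=c["R"],t=c["t"])
print(robot.read_state()["tcp_pos"],-np.array(c["R"]).T@c["t"],np.array(c["R"]).round(2).tolist())
q=p[:,:,::-1].copy()
# predicted charger points with origin (0.552,0.085), yaw -0.5
a=np.radians(-0.5);Rz=np.array([[np.cos(a),-np.sin(a)],[np.sin(a),np.cos(a)]])
pts=[(29,-7.5,36),(29,-68.5,36),(85,-7.5,36),(85,-68.5,36),(-84,-3,20),(-84,-73,20),(-10,-3,28),(-10,-73,28)]
for x,y,z in pts:
    w=Rz@[x/1e3,y/1e3]+[.552,.085]; u=proj(c,[[*w,z/1e3]])[0];print((x,y),u.round())
    if abs(u).max()<3000: cv2.circle(q,tuple(int(v) for v in u),3,(0,0,255),1)
cv2.imwrite("pics/w1.png",q)
E
```

```text
[0.56055169 0.05731279 0.2228768 ] [0.55893447 0.13229351 0.38452966] [[1.0, -0.01, 0.0], [-0.01, -0.95, 0.31], [-0.0, -0.31, -0.95]]
(29, -7.5) [273. 134.]
(29, -68.5) [272. 185.]
(85, -7.5) [322. 134.]
(85, -68.5) [319. 185.]
(-84, -3) [176. 127.]
(-84, -73) [180. 184.]
(-10, -3) [239. 129.]
(-10, -73) [239. 186.]invalid input
```

View pics/w1.png

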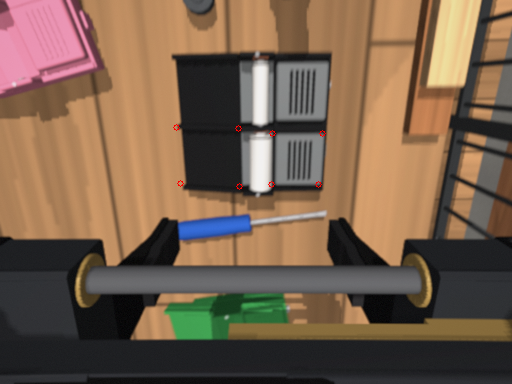

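The wrist view shows the thick cell at (261,162) and its key at (300,160). The predicted points fall within about 3 px. The descent call was refused because it needs complete rows, so I'll repeat it.

```bash
python3 -m creep '[{"claw":0.087,"tx":0,"ty":0,"tz":-0.02,"roll":0},{"claw":0.087,"tx":0,"ty":0,"tz":-0.045,"roll":0},{"claw":0.087,"tx":0,"ty":0,"tz":-0.07,"roll":0},{"claw":0.087,"tx":0,"ty":0,"tz":-0.09,"roll":0},{"claw":0.087,"tx":0,"ty":0,"tz":-0.09,"roll":0}]'
python3 -m creep '[{"claw":0.087,"tx":0,"ty":0,"tz":0,"roll":0},{"claw":0.087,"tx":0,"ty":0,"tz":0,"roll":0},{"claw":0.087,"tx":0,"ty":0,"tz":0,"roll":0},{"claw":0.087,"tx":0,"ty":0,"tz":0,"roll":0},{"claw":0.087,"tx":0,"ty":0,"tz":0,"roll":0}]'
python3 - <<'E'
from h import *
print(robot.read_state()["tcp_pos"])
c=calibration("wrist");p,d=capture("wrist");np.savez("w1.npz",p=p,d=d,R=c["R"],t=c["t"])
s=robot.read_state();print(s["tcp_pos"],s["tool_rot"])
hsv=cv2.cvtColor(p,cv2.COLOR_RGB2HSV);S,V=hsv[...,1],hsv[...,2]
for nm,m,zz in(("cell",(V>185)&(S<40),.046),("key",(V>85)&(V<185)&(S<50),.036)):
    n,l,st,ce=cv2.connectedComponentsWithStats(m.astype(np.uint8))
    for i in range(1,n):
        if st[i,4]<300: continue
        uv=np.argwhere(l==i)[:,::-1].astype(float);X=onz(c,uv,zz)[:,:2]*1000
        r=cv2.minAreaRect(X.astype(np.float32));print(nm,ce[i].round(),st[i,4],np.round(r[0],1),np.round(r[1],1),round(r[2],1))
cv2.imwrite("pics/w2.png",p[:,:,::-1])
E
```

```text
t: 2.23
tcp_pos: [0.5549, 0.0456, 0.1282]
tool_rot: [-179.5, 0.1, 89.4]
wrist_force: [-0.3, 0.2, -0.4]
width: 0.087
gripper_force: 0.0
t: 2.65
tcp_pos: [0.559, 0.0467, 0.1337]
tool_rot: [179.9, -0.0, 89.4]
wrist_force: [0.3, 0.2, -0.3]
width: 0.087
gripper_force: 0.0
[0.55903905 0.0466956  0.1337443 ]
[0.55883617 0.04662236 0.13347723] [1.79903081e+02 4.99116514e-04 8.94127136e+01]
cell [260.  98.] 1541 [565.7 117.8] [59.9 15.1] 89.3
cell [261. 190.] 1734 [565.7  40.9] [60.5 22.3] 89.1
cell [288. 254.] 306 [589.9 -20.3] [71.6  4.3] 7.1
key [252.  94.] 1995 [561.9 118.9] [35.5 69.1] 0.1
key [315.  93.] 4369 [610.6 120.8] [60.1 55.1] 89.9
key [249. 180.] 1071 [561.8  38.7] [78.  35.5] 89.9
key [311. 181.] 3442 [610.6  45.8] [60.7 55.4] 89.4
key [504. 179.] 598 [777.2  46.8] [16.1 41.9] 13.6
key [497. 218.] 752 [782.2  10.5] [21.4 38. ] 0.1
key [252. 281.] 7966 [558.2 -55.8] [ 28.  332.6] 89.3
```

View pics/w2.png

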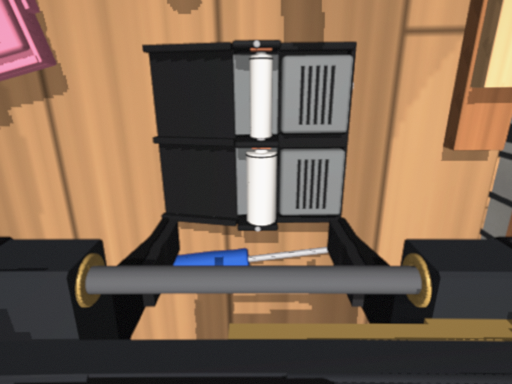

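The chosen lane is confirmed: the thick cell is at (261,190), its key centre at (0.611, 0.046), and the yaw is about 0. That puts the charger origin near x = 0.5535. The TCP at (0.559, 0.0467) sets the key finger at charger x ≈ 49–64 and the trap finger face at ≈ -38. No correction is needed, so I'll go down to just above the key.

```bash
python3 -m creep '[{"claw":0.087,"tx":0,"ty":-0.0005,"tz":-0.018,"roll":0},{"claw":0.087,"tx":0,"ty":-0.0005,"tz":-0.038,"roll":0},{"claw":0.087,"tx":0,"ty":-0.0005,"tz":-0.058,"roll":0},{"claw":0.087,"tx":0,"ty":-0.0005,"tz":-0.073,"roll":0},{"claw":0.087,"tx":0,"ty":-0.0005,"tz":-0.083,"roll":0}]'
python3 -m creep '[{"claw":0.087,"tx":0,"ty":0,"tz":0,"roll":0},{"claw":0.087,"tx":0,"ty":0,"tz":0,"roll":0},{"claw":0.087,"tx":0,"ty":0,"tz":0,"roll":0},{"claw":0.087,"tx":0,"ty":0,"tz":0,"roll":0},{"claw":0.087,"tx":0,"ty":0,"tz":0,"roll":0}]'
python3 - <<'E'
from h import *
p,d=capture("scene");cv2.imwrite("pics/s2.png",cv2.resize(p[150:270,210:370,::-1],None,fx=4,fy=4,interpolation=cv2.INTER_CUBIC))
E
```

```text
t: 3.12
tcp_pos: [0.5577, 0.0459, 0.0483]
tool_rot: [-179.9, 0.0, 89.4]
wrist_force: [0.1, 0.6, 0.2]
width: 0.0871
gripper_force: 0.0
t: 3.53
tcp_pos: [0.5591, 0.0462, 0.0506]
tool_rot: [179.9, -0.0, 89.4]
wrist_force: [-0.2, 0.6, -0.3]
width: 0.0871
gripper_force: 0.0
```

View pics/s2.png

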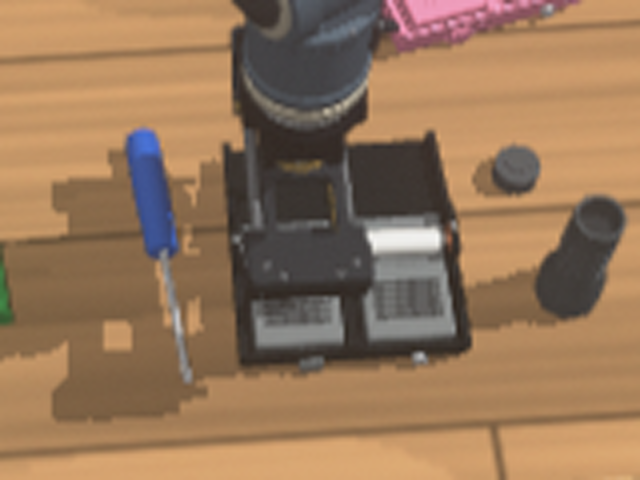

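The gripper straddles the right bay in the lane, its body at crop (305,260). The slim cell at (405,240) and the other things are untouched. Next I'll approach the key and feel for contact.

```bash
python3 -m creep '[{"claw":0.087,"tx":0,"ty":0,"tz":-0.003,"roll":0},{"claw":0.087,"tx":0,"ty":0,"tz":-0.006,"roll":0},{"claw":0.087,"tx":0,"ty":0,"tz":-0.009,"roll":0},{"claw":0.087,"tx":0,"ty":0,"tz":-0.012,"roll":0},{"claw":0.087,"tx":0,"ty":0,"tz":-0.014,"roll":0}]'
python3 -m creep '[{"claw":0.087,"tx":0,"ty":0,"tz":-0.001,"roll":0},{"claw":0.087,"tx":0,"ty":0,"tz":-0.002,"roll":0},{"claw":0.087,"tx":0,"ty":0,"tz":-0.002,"roll":0},{"claw":0.087,"tx":0,"ty":0,"tz":-0.002,"roll":0},{"claw":0.087,"tx":0,"ty":0,"tz":-0.002,"roll":0}]'
```

```text
t: 4.0
tcp_pos: [0.5582, 0.0461, 0.0352]
tool_rot: [-180.0, 0.0, 89.4]
wrist_force: [-2.0, -0.3, 4.3]
width: 0.0869
gripper_force: 2.2
t: 4.42
tcp_pos: [0.5582, 0.046, 0.0337]
tool_rot: [-180.0, 0.0, 89.4]
wrist_force: [-2.2, -0.5, 5.3]
width: 0.0869
gripper_force: 2.4
```

```bash
python3 -m creep '[{"claw":0.087,"tx":0,"ty":0,"tz":-0.001,"roll":0},{"claw":0.087,"tx":0,"ty":0,"tz":-0.002,"roll":0},{"claw":0.087,"tx":0,"ty":0,"tz":-0.003,"roll":0},{"claw":0.087,"tx":0,"ty":0,"tz":-0.004,"roll":0},{"claw":0.087,"tx":0,"ty":0,"tz":-0.004,"roll":0}]'
python3 - <<'E'
from h import *
p,d=capture("wrist");cv2.imwrite("pics/w3.png",p[:,:,::-1])
E
```

```text
t: 4.83
tcp_pos: [0.5582, 0.0461, 0.0296]
tool_rot: [-180.0, 0.0, 89.4]
wrist_force: [-1.9, -1.1, 6.1]
width: 0.0871
gripper_force: 2.7
```

View pics/w3.png

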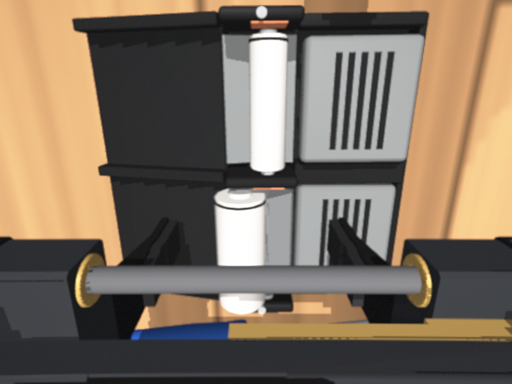

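The thick cell, at (242,245), has moved about 12 mm forward of the slim cell, which is still at (268,100). It may still be rolling, so I'll press on slightly and hold.

```bash
python3 -m creep '[{"claw":0.087,"tx":0,"ty":0,"tz":-0.001,"roll":0},{"claw":0.087,"tx":0,"ty":0,"tz":-0.0015,"roll":0},{"claw":0.087,"tx":0,"ty":0,"tz":-0.0015,"roll":0},{"claw":0.087,"tx":0,"ty":0,"tz":-0.0015,"roll":0},{"claw":0.087,"tx":0,"ty":0,"tz":-0.0015,"roll":0}]'
python3 - <<'E'
from h import *
p,d=capture("wrist");cv2.imwrite("pics/w4.png",p[:,:,::-1])
E
```

```text
t: 5.3
tcp_pos: [0.5582, 0.0461, 0.0284]
tool_rot: [-180.0, 0.0, 89.4]
wrist_force: [-3.0, 0.1, 7.4]
width: 0.0868
gripper_force: 3.5
```

View pics/w4.png

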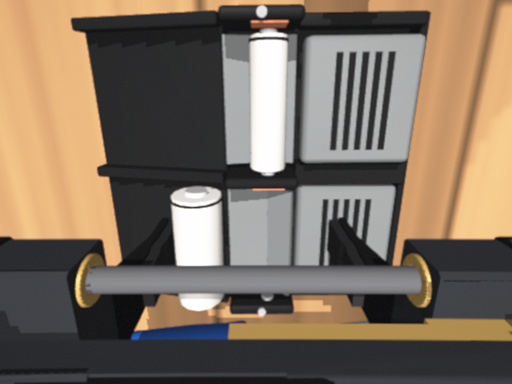

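The thick cell is now at (198,245), fully out of its bay on the slope and against the front finger. It lies straight across the lane. I'll hold, then measure that it is at rest.

```bash
python3 -m creep '[{"claw":0.087,"tx":0,"ty":0,"tz":0,"roll":0},{"claw":0.087,"tx":0,"ty":0,"tz":0,"roll":0},{"claw":0.087,"tx":0,"ty":0,"tz":0,"roll":0},{"claw":0.087,"tx":0,"ty":0,"tz":0,"roll":0},{"claw":0.087,"tx":0,"ty":0,"tz":0,"roll":0}]'
python3 -m creep '[{"claw":0.087,"tx":0,"ty":0,"tz":0,"roll":0},{"claw":0.087,"tx":0,"ty":0,"tz":0,"roll":0},{"claw":0.087,"tx":0,"ty":0,"tz":0,"roll":0},{"claw":0.087,"tx":0,"ty":0,"tz":0,"roll":0},{"claw":0.087,"tx":0,"ty":0,"tz":0,"roll":0}]'
python3 - <<'E'
from h import *
for k in range(2):
    c=calibration("wrist");p,d=capture("wrist")
    hsv=cv2.cvtColor(p,cv2.COLOR_RGB2HSV);m=((hsv[...,2]>185)&(hsv[...,1]<40)).astype(np.uint8);m[262:]=0
    n,l,st,ce=cv2.connectedComponentsWithStats(m)
    for i in range(1,n):
        if st[i,4]<1000: continue
        X=onz(c,np.argwhere(l==i)[:,::-1].astype(float),.05)[:,:2]*1000
        r=cv2.minAreaRect(X.astype(np.float32));print(ce[i].round(1),np.round(r[0],1),np.round(r[1],1),round(r[2],1))
s=robot.read_state();print(s["t"],s["tcp_pos"],s["wrist_force"])
E
```

```text
t: 5.77
tcp_pos: [0.5583, 0.0461, 0.0284]
tool_rot: [-180.0, 0.0, 89.4]
wrist_force: [-3.0, -1.4, 6.7]
width: 0.0873
gripper_force: 3.5
t: 6.18
tcp_pos: [0.5582, 0.0461, 0.0284]
tool_rot: [-180.0, 0.0, 89.4]
wrist_force: [-3.8, -1.2, 6.2]
width: 0.0871
gripper_force: 3.5
[267.6 104.1] [565.2 117.9] [58.3 15.7] 89.6
[196.6 233.9] [529.5  57.8] [32.2 23.3] 88.9
[267.6 104.1] [565.2 117.9] [58.3 15.7] 89.5
[196.6 233.9] [529.5  57.8] [32.2 23.2] 88.9
6.2833 [0.55825816 0.0460876  0.02843649] [-4.040017   -0.80711687  6.84648296]
```

The cell is at rest at charger x ≈ -24 mm, where contact with the finger face puts it (0.528–0.529 in world x), and it lies across the lane. The slim cell hasn't moved.

```bash
python3 -c "from station import ticket; print(ticket.job_done())"
```

```text
the job is handed in; nothing more can be done
None
```

I ejected the thick cell from the right bay and handed the job in with a finger holding it at rest on the slope at about x = -24 mm; the slim cell stayed in its bay (no verdict was returned).

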